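# Trip the touch setters in order

### The job

Teach the measuring bench its reference points: with a fingertip, lightly push down the cap of the blue touch setter, then the yellow one, then the red one, each by a few millimetres so that it stays down. Press gently from above without hammering, and do not touch the white setter. The setters and everything else on the bench must stay standing where they are: nothing is lifted, tipped or pushed aside.

Things in the scene. Friction and masses are not known exactly. Their poses are not given: they have to be found in the camera images.
- plate: fixed black granite surface plate, 300 x 600 mm, 40 mm thick; origin at the centre of its underside, so its top is at z = 0.040; x across the 300 mm side, y along the 600 mm side
- setter_blue: touch setter with a blue cap: a loose upright round steel body of about 0.6 kg, 54 mm across at the foot and 48 mm above it, 45 mm tall without its cap, standing on the granite plate with a blue band near its top; origin at the centre of its underside, z up.
- blue_top (a point): centre of the flat top of the blue cap, which is a disc 32 mm across standing 16 mm proud of the steel body (61 mm above the setter's foot at the start); it sinks with the cap
- cap_blue (a joint): how far the blue cap has been pushed straight down, m: 0 up, 0.010 at its bottom stop. It begins to yield at 4 N, needs 6 N near the stop, and stays where it is left (it does not spring back). Trips from 0.002 on.
- setter_yellow: touch setter with a yellow cap: a loose upright round steel body of about 0.6 kg, 54 mm across at the foot and 48 mm above it, 60 mm tall without its cap, standing on the granite plate with a yellow band near its top; origin at the centre of its underside, z up.
- yellow_top (a point): centre of the flat top of the yellow cap, which is a disc 32 mm across standing 16 mm proud of the steel body (76 mm above the setter's foot at the start); it sinks with the cap
- cap_yellow (a joint): how far the yellow cap has been pushed straight down, m: 0 up, 0.010 at its bottom stop. It begins to yield at 4 N, needs 6 N near the stop, and stays where it is left (it does not spring back). Trips from 0.002 on.
- setter_red: touch setter with a red cap: a loose upright round steel body of about 0.6 kg, 54 mm across at the foot and 48 mm above it, 75 mm tall without its cap, standing on the granite plate with a red band near its top; origin at the centre of its underside, z up.
- red_top (a point): centre of the flat top of the red cap, which is a disc 32 mm across standing 16 mm proud of the steel body (91 mm above the setter's foot at the start); it sinks with the cap
- cap_red (a joint): how far the red cap has been pushed straight down, m: 0 up, 0.010 at its bottom stop. It begins to yield at 4 N, needs 6 N near the stop, and stays where it is left (it does not spring back). Trips from 0.002 on.
- setter_white: touch setter with a white cap: a loose upright round steel body of about 0.6 kg, 54 mm across at the foot and 48 mm above it, 55 mm tall without its cap, standing on the granite plate with a white band near its top; origin at the centre of its underside, z up. This one is not part of the job and must stay untouched.
- white_top (a point): centre of the flat top of the white cap, which is a disc 32 mm across standing 16 mm proud of the steel body (71 mm above the setter's foot at the start); it sinks with the cap
- cap_white (a joint): how far the white cap has been pushed straight down, m: 0 up, 0.010 at its bottom stop. It begins to yield at 4 N, needs 6 N near the stop, and stays where it is left (it does not spring back). Must stay up.
- flange: turned aluminium flange, a 68 mm disc with a 36 mm hub, 24 mm tall, standing on the granite plate; bystander; origin at the centre of its underside
- gauge_block: upright steel gauge block 9 x 35 mm, 50 mm tall, on the granite plate; bystander; origin at the centre of its underside
- gauge_ring: dark steel setting ring, 56 mm outside, 32 mm bore, 14 mm tall, on the granite plate; bystander; origin at the centre of its underside
- v_block: small dark steel V-block 50 x 40 mm, 32 mm tall, on the granite plate; bystander; origin at the centre of its underside
- tray_left: small open cardboard parts tray 75 x 75 x 40 mm, on the bench beside the plate at +y; bystander; origin at the centre of its underside
- tray_right: small open grey plastic parts tray 75 x 75 x 40 mm, on the bench beside the plate at -y; bystander; origin at the centre of its underside

How it is judged:
By the outcome, as a careful person would: the job done as asked, in the order asked, and still so for the second after the job is handed in, with the robot touching nothing.
It also fails if it takes over 48 s, if anything falls off the work surface, if the arm or the gripper's body presses on something with over 40 N, if the wrist force passes 120 N, or if a joint passes its speed limit or range.

### The arm

A 7-joint arm with a two-finger parallel gripper is mounted at the origin on the work surface. World frame = base frame: x ahead of the robot, y to its left, z up, the work surface at z = 0. Lengths are in m, angles in rad, forces in N, time in s.
With the tool pointing down it reaches from about 0.35 to 0.775 m from the base axis. Payload 3.1 kg.
Tool frame: the origin (TCP) lies on the centre line of the jaws, within the pads' length; the fingertips stand 22 mm ahead of it and the grasp point (between the pads) lies 3 mm ahead of it; z points along the fingers, y is the line along which they close (so a half turn about z gives the same grasp; the last joint's range is limited). The gripper opens to 85 mm and grips with 20 to 120 N. Pads are 22 mm wide; open, the fingers measure 114 mm over their backs; the gripper's body (76 mm by 85 mm) begins 54 mm behind the grasp point. The pads swing forward as they close: fully open they stand 13 mm farther back than shut.
Start: joints at [-1.342, 0.311, 0.014, 1.512, -0.004, 1.319, -0.027], TCP at [0.147, 0.53, 0.253] pointing down, gripper open.
Joint ranges: [-2.7, 2.7], [-0.3, 1.91], [-1.27, 1.3], [0.12, 2.57], [-1.44, 4.58], [0.2, 2.03], [-3.05, 3.05]. Speed limits (rad/s): [2.79, 2.79, 3.14, 3.14, 3.14, 3.14, 3.14].

### API

Orientations are given as a unit quaternion [w, x, y, z].
In Python, from rig import env, viewer, trace gives the robot as it stands.
- The arm moves only by the tool servo_tool, never from a script. Its argument "commands" is a list of rows, each a list of 5 numbers: the gripper command: -1 is shut, 1 is fully open, values between are in proportion, then the shift along the tool's x, y, z each as a share of 20 cm, from -1 to 1, then the turn about the tool's z as a share of pi rad, from -1 to 1. A call has 1 to 12 rows; each row shifts and turns the commanded pose from where the row before left it, along the tool's axes as they then stand; what a row does not reach is not made up. A row lasts 1/10 s, in which the tool goes at most 50 mm and 8.59 degrees, less where a joint would pass 70% of its speed; a pose out of reach is approached as far as the arm can. A call with a number of a shift or a turn outside -1 to 1 is refused whole. A call with a gripper value outside its range is refused whole. The fingers move at their own pace and stop on an object; "newtons" is the grip in N (left out, the last holds). Time passes only in rows, so rows that do not move let the fingers close. It gives the time, the measured TCP pose, the force, the opening and the grip force at its end, in the units of the state.
- env.observe(): the state, without advancing time (a new reading comes with each control period).
- viewer.capture(name): name is "side" or "top" or "wrist"; returns a dict with "image" (400x640x3 uint8, red, green, blue), "K" (3x3 intrinsics, pixels), "rvec" (rotation vector, rad) and "tvec" (3), from world to camera coordinates, as OpenCV has them. Camera axes: x right, y down, z forward; pixel columns grow to the right and rows downward; lengths in m; the calibration is good to about 2 mm. A picture is of the moment at which its call begins. There is no depth.
- env.sign_off(): hands the job in; it is judged then, once.
Trained networks look in the newest picture that a camera, given by its name, has taken for a name from the list of things; names that differ only in an ending like _2 or _b are one class to them, and where a whole thing is asked for, a point or a joint stands for the part that bears it (a point fixed in the world has none). Each returns a list of dicts, best first, with "conf" (0 to 1); they miss things now and then, are a little off and sometimes report something else, mostly with a low value. They report only what shows in the picture. A call takes as long as a camera call.
- trace(camera, query): "mask" (400x640 bool, what is visible of it) and "pixel" ([column, row] in pixels, amid what is visible of it).
The state is a dict: "time_s": time; "joint_pos": joint angles; "joint_vel": joint speeds; "joint_torque": joint torques, N m; "position": TCP position; "ee_rot": TCP orientation; "contact_force": force on the tool from outside, world axes, zero at the start; "wrist_torque": the same for the moment, N m; "finger_gap": finger opening in m; "grip_force": force on a finger pad.
Only numpy, scipy, OpenCV 4.12 (cv2) and the standard library are available. Lean on these libraries where they do the work, as an engineer would, in place of code of your own. Each camera call takes 0.05 s, during which the arm holds its last target. There are 200 camera calls.

## Working session

There is one attempt and no reset: what is moved stays moved. The work goes in short steps, Python scripts to look and compute and a tool call to move; the robot and the scene stay as the last step left them, time stands still between calls to the robot, and variables do not carry over. Pictures are saved under pics/ and viewed, at most 10 in all, crops included, and the job is handed in when it is done.

Besides the shell and the picture viewer there is one more tool, called after "Request:" by a JSON object that holds its "op" and its "data", one argument or row to a line. servo_tool: Moves the arm, as the interface text tells. Its arguments: {"type":"object","properties":{"commands":{"type":"array","items":{"type":"array","items":{"type":"number"}}},"newtons":{"type":"number"}},"required":["commands"]}

```bash
mkdir -p pics; cat > h.py <<'E'
from rig import env, viewer, trace
import numpy as np, cv2
def ray(c,px):
    R=cv2.Rodrigues(np.array(c["rvec"],float))[0]; t=np.array(c["tvec"],float).ravel()
    d=R.T@np.linalg.inv(np.array(c["K"]))@np.array([px[0],px[1],1.]); return -R.T@t,d
def atz(c,px,z):
    o,d=ray(c,px); return (o+d*(z-o[2])/d[2])
def save(c,n): cv2.imwrite(f"pics/{n}.png",c["image"][:,:,::-1])
E
python3 - <<'E'
from h import *
o=env.observe(); print(o["time_s"],o["position"],o["ee_rot"],o["finger_gap"],o["contact_force"])
for cam in("top","side"):
    c=viewer.capture(cam); save(c,cam+"0")
    print(cam,"campos",ray(c,(0,0))[0])
    for n,h in(("blue",.061),("yellow",.076),("red",.091),("white",.071)):
        for q in(n+"_top","setter_"+n):
            for r in trace(cam,q)[:2]:
                print(q,round(r["conf"],2),np.round(r["pixel"]),int(r["mask"].sum()),atz(c,r["pixel"],.04+h).round(3))
    for q in("plate","flange","gauge_block","v_block"):
        for r in trace(cam,q)[:1]: print(q,round(r["conf"],2),np.round(r["pixel"]),atz(c,r["pixel"],.05).round(3))
E
```

```text
0.0 [0.14692956 0.52931092 0.25221875] [-1.00034518e-04  1.34928696e-01  9.90854617e-01 -1.16834216e-03] 0.08502333751106855 [-0.58271562 -0.38080052  0.23086423]
top campos [0.45675117 0.00171574 1.64052193]
blue_top 0.4 [333. 217.] 66 [ 0.478 -0.037  0.101]
setter_blue 0.46 [333. 215.] 161 [ 0.488 -0.039  0.101]
yellow_top 0.47 [301. 181.] 60 [0.604 0.07  0.116]
red_top 0.6 [259. 210.] 60 [0.506 0.213 0.131]
setter_red 0.58 [332. 213.] 178 [ 0.493 -0.036  0.131]
setter_red 0.51 [264. 208.] 181 [0.514 0.194 0.131]
setter_white 0.69 [384. 193.] 180 [ 0.559 -0.213  0.111]
plate 0.55 [325. 195.] [ 0.561 -0.013  0.05 ]
flange 0.58 [304. 214.] [0.491 0.064 0.05 ]
gauge_block 0.75 [301. 179.] [0.619 0.073 0.05 ]
v_block 0.59 [385. 230.] [ 0.432 -0.221  0.05 ]
side campos [0.96323262 0.84549399 0.90360724]
blue_top 0.71 [440. 331.] 1299 [0.522 0.5   0.101]
setter_blue 0.73 [339. 195.] 290 [ 0.494 -0.017  0.101]
setter_blue 0.5 [315. 221.] 111 [0.612 0.053 0.101]
yellow_top 0.62 [317. 221.] 85 [0.612 0.068 0.116]
setter_yellow 0.61 [318. 229.] 368 [0.624 0.101 0.116]
setter_yellow 0.3 [353. 224.] 301 [0.529 0.128 0.116]
setter_red 0.71 [374. 252.] 556 [0.544 0.257 0.131]
white_top 0.61 [294. 169.] 49 [ 0.568 -0.199  0.111]
setter_white 0.59 [295. 179.] 293 [ 0.585 -0.146  0.111]
plate 0.7 [374. 250.] [0.493 0.187 0.05 ]
flange 0.56 [354. 224.] [0.489 0.07  0.05 ]
gauge_block 0.49 [325. 274.] [0.654 0.2   0.05 ]
v_block 0.74 [329. 167.] [ 0.421 -0.229  0.05 ]
```

```bash
python3 - <<'E'
import cv2
a=cv2.imread("pics/top0.png")[130:280,220:420]; b=cv2.imread("pics/side0.png")[130:330,240:480]
cv2.imwrite("pics/top0c.png",cv2.resize(a,None,fx=4,fy=4,interpolation=2)); cv2.imwrite("pics/side0c.png",cv2.resize(b,None,fx=3,fy=3,interpolation=2)[:600])
E
```

```text
(no output)
```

View pics/top0c.png

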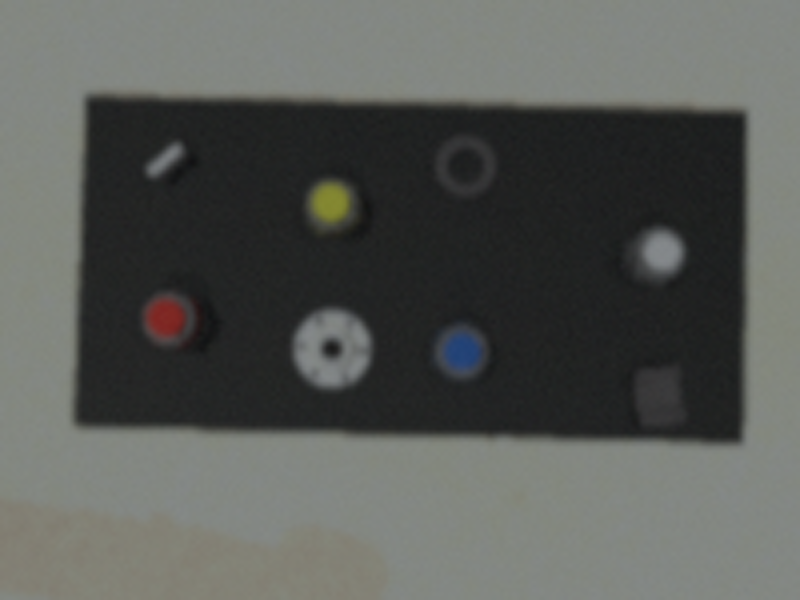

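View pics/side0c.png

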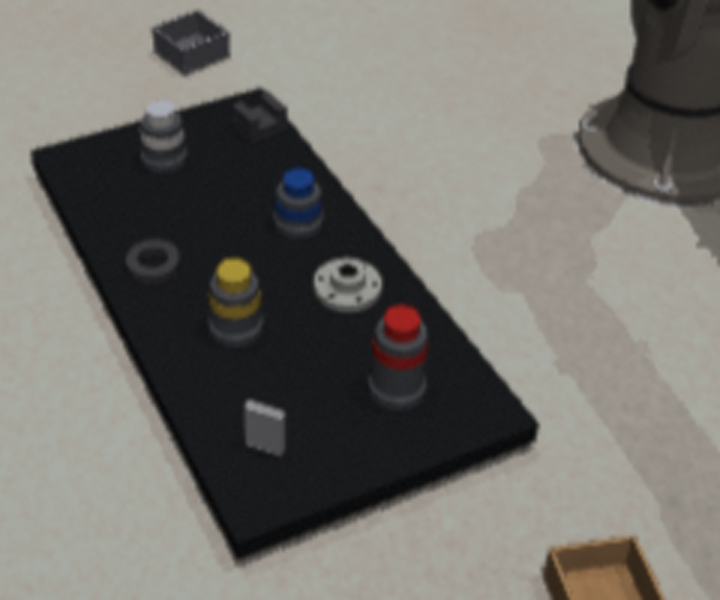

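The top view shows the caps in full-image pixels: red about (262,210), yellow (302,181) and blue (335,218). Some network hits are mislabelled, and the side view agrees with the top-view layout. I'll refine the positions by colour in both views.

```bash
cat >> h.py <<'E'
HUE={"blue":(100,130),"yellow":(20,40),"red":None}
H={"blue":.101,"yellow":.116,"red":.131}
def blobs(img,n):
    s=cv2.cvtColor(img,cv2.COLOR_RGB2HSV); h=s[:,:,0].astype(int)
    m=((h<8)|(h>172)) if n=="red" else (h>HUE[n][0])&(h<HUE[n][1])
    m&=(s[:,:,1]>130)&(s[:,:,2]>70)
    k,_,st,ce=cv2.connectedComponentsWithStats(m.astype(np.uint8))
    return [(ce[i].round(1),int(st[i,4])) for i in range(1,k) if st[i,4]>15]
E
python3 - <<'E'
from h import *
from scipy.spatial.transform import Rotation as Rn
for cam in("top","side"):
    c=viewer.capture(cam)
    for n in H:
        for p,a in blobs(c["image"],n): print(cam,n,p,a,atz(c,p,H[n]-(.003 if cam=="side" else 0)).round(4))
w,x,y,z=env.observe()["ee_rot"]; print(Rn.from_quat([x,y,z,w]).as_matrix().round(3))
E
```

```text
top blue [335.3 217.5] 56 [ 0.4779 -0.046   0.101 ]
top blue [ 27.3 390.5] 326 [-0.0882  1.006   0.101 ]
top yellow [302.4 180.4] 54 [0.6068 0.0648 0.116 ]
top red [261.1 209.1] 63 [0.5102 0.2056 0.131 ]
side blue [339.  189.4] 65 [ 0.4793 -0.0473  0.098 ]
side yellow [279.5  24.5] 16 [ 0.0357 -1.6428  0.113 ]
side yellow [317.4 220.9] 107 [0.61   0.0666 0.113 ]
side yellow [318.3 232.7] 58 [0.6287 0.1105 0.113 ]
side red [373.6 237.2] 126 [0.5131 0.2081 0.128 ]
side red [373.6 249.8] 55 [0.5373 0.2467 0.128 ]
[[-0.964  0.268  0.   ]
 [ 0.268  0.964 -0.   ]
 [-0.    -0.    -1.   ]]
```

Request:
{"op": "servo_tool", "data": {
  "commands": [
    [-1,0,0,0,-0.0432],
    [-1,0,0,0,-0.0432],
    [-1,-0.1,-0.17,0,0],
    [-1,-0.1,-0.17,0,0],
    [-1,-0.1,-0.17,0,0],
    [-1,-0.1,-0.17,0,0],
    [-1,-0.1,-0.17,0,0],
    [-1,-0.1,-0.17,0,0],
    [-1,-0.1,-0.17,0,0],
    [-1,-0.1,-0.17,0,0],
    [-1,-0.1,-0.17,0,0],
    [-1,-0.1,-0.17,0,0]
  ],
  "newtons": 40
}}

```text
time_s: 2.6
position: [0.348, 0.1887, 0.2536]
ee_rot: [0.0, -0.0, 1.0, 0.0]
contact_force: [1.5, -0.6, 0.3]
finger_gap: -0.0002
grip_force: 0.0
```

Request:
{"op": "servo_tool", "data": {
  "commands": [
    [-1,-0.082,-0.147,0,0],
    [-1,-0.082,-0.147,0,0],
    [-1,-0.082,-0.147,0,0],
    [-1,-0.082,-0.147,0,0],
    [-1,-0.082,-0.147,0,0],
    [-1,-0.082,-0.147,0,0],
    [-1,-0.082,-0.147,0,0],
    [-1,-0.079,-0.146,0,0],
    [-1,0,0,0.15,0],
    [-1,0,0,0.15,0],
    [-1,0,0,0.15,0],
    [-1,0,0,0,0]
  ]
}}

```text
time_s: 3.8
position: [0.4747, -0.0443, 0.1598]
ee_rot: [-0.005, -0.0, 1.0, -0.0]
contact_force: [-0.9, -0.2, 0.6]
finger_gap: -0.0001
grip_force: 0.0
```

```bash
python3 - <<'E'
from h import *
c=viewer.capture("wrist"); save(c,"w1"); s=viewer.capture("side"); cv2.imwrite("pics/s1.png",cv2.resize(s["image"][100:250,240:440,::-1],None,fx=4,fy=4))
o=env.observe(); print(o["position"],o["contact_force"])
for n in H:
  for p,a in blobs(c["image"],n): print(n,p,a,atz(c,p,H[n]).round(4))
E
```

```text
[ 0.47821321 -0.04480402  0.16368987] [-0.41443429  0.15953854  0.64211404]
blue [324.4 193.7] 342 [ 0.4495 -0.0446  0.101 ]
blue [323.2 233.1] 1984 [ 0.4715 -0.0452  0.101 ]
```

View pics/w1.png

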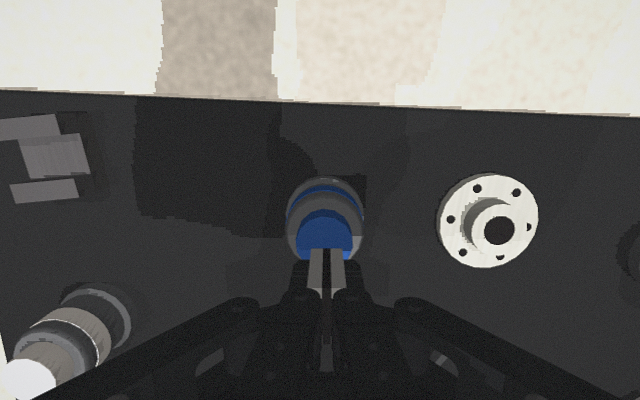

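View pics/s1.png

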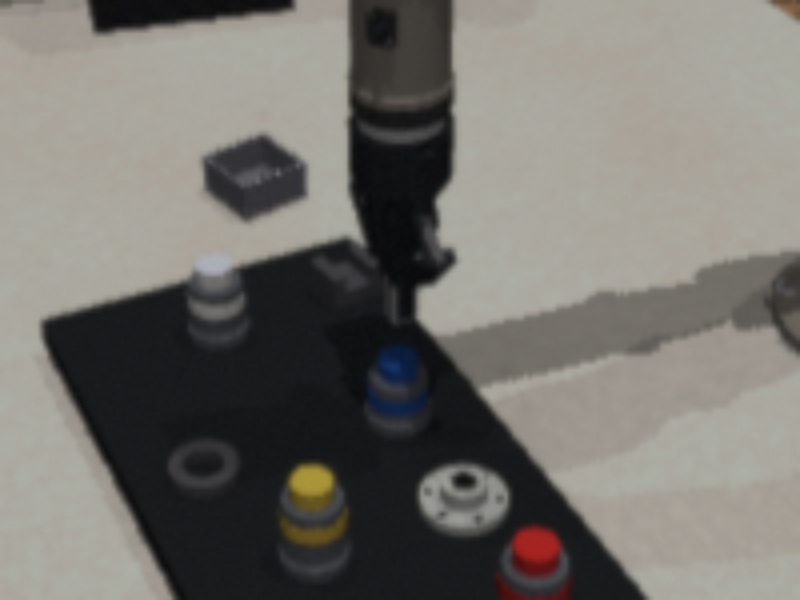

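The wrist view shows the shut fingertips at col 327, in line with the blue cap, which spans cols 296–354 with its far edge at row 210. The side view shows the fingers above the cap with nothing in the way. I'll go down.

Request:
{"op": "servo_tool", "data": {
  "commands": [
    [-1,0.005,-0.005,0.04,0],
    [-1,0,0,0.04,0],
    [-1,0,0,0.04,0],
    [-1,0,0,0.025,0],
    [-1,0,0,0.01,0],
    [-1,0,0,0,0],
    [-1,0,0,0,0],
    [-1,0,0,0,0]
  ]
}}

```text
time_s: 4.7
position: [0.4774, -0.0458, 0.1326]
ee_rot: [0.0, -0.0, 1.0, 0.0]
contact_force: [-0.5, 0.2, 0.6]
finger_gap: 0.0001
grip_force: 0.0
```

Request:
{"op": "servo_tool", "data": {
  "commands": [
    [-1,0,0,0.01,0],
    [-1,0,0,0.01,0],
    [-1,0,0,0.01,0],
    [-1,0,0,0.005,0],
    [-1,0,0,0.005,0],
    [-1,0,0,0.005,0],
    [-1,0,0,0,0],
    [-1,0,0,0,0]
  ]
}}

```text
time_s: 5.5
position: [0.4771, -0.0458, 0.1233]
ee_rot: [0.0, -0.0, 1.0, 0.0]
contact_force: [-0.9, -0.1, -0.3]
finger_gap: -0.0005
grip_force: 0.0
```

Request:
{"op": "servo_tool", "data": {
  "commands": [
    [-1,0,0,0.005,0],
    [-1,0,0,0.005,0],
    [-1,0,0,0,0]
  ]
}}

```text
time_s: 5.8
position: [0.4773, -0.0458, 0.1216]
ee_rot: [0.0, -0.0, 1.0, 0.0]
contact_force: [-0.0, 0.3, 4.8]
finger_gap: 0.0002
grip_force: 1.9
```

Contact at about z = 0.123. I'll push 4 mm more, slowly.

Request:
{"op": "servo_tool", "data": {
  "commands": [
    [-1,0,0,0.0025,0],
    [-1,0,0,0.0025,0],
    [-1,0,0,0.0025,0],
    [-1,0,0,0.0025,0],
    [-1,0,0,0.0025,0],
    [-1,0,0,0.0025,0],
    [-1,0,0,0.0025,0],
    [-1,0,0,0.0025,0],
    [-1,0,0,0,0],
    [-1,0,0,0,0]
  ]
}}

```text
time_s: 6.8
position: [0.4772, -0.0458, 0.1173]
ee_rot: [0.0, -0.0, 1.0, -0.0]
contact_force: [-0.1, 0.2, 4.3]
finger_gap: -0.0003
grip_force: 2.0
```

Request:
{"op": "servo_tool", "data": {
  "commands": [
    [-1,0,0,-0.02,0],
    [-1,0,0,-0.06,0],
    [-1,0,0,-0.11,0],
    [-1,0,0,-0.11,0],
    [-1,-0.11,0.093,0,0],
    [-1,-0.11,0.093,0,0],
    [-1,-0.11,0.093,0,0],
    [-1,-0.11,0.093,0,0],
    [-1,-0.11,0.093,0,0],
    [-1,-0.105,0.095,0,0],
    [-1,0,0,0,0],
    [-1,0,0,0,0]
  ]
}}

```text
time_s: 8.0
position: [0.6079, 0.0666, 0.1772]
ee_rot: [-0.0, -0.001, 1.0, -0.0]
contact_force: [-0.5, -0.6, -1.0]
finger_gap: 0.0001
grip_force: 0.0
```

```bash
python3 - <<'E'
from h import *
c=viewer.capture("wrist"); save(c,"w2"); s=viewer.capture("side"); cv2.imwrite("pics/s2.png",cv2.resize(s["image"][100:250,240:440,::-1],None,fx=4,fy=4))
o=env.observe(); print(o["position"],o["contact_force"])
print(blobs(s["image"],"blue"))
E
```

```text
[0.60738535 0.06488758 0.17752678] [-0.2995329   0.17812859 -0.54678146]
[(array([338.9, 190.5]), 50)]
```

View pics/w2.png

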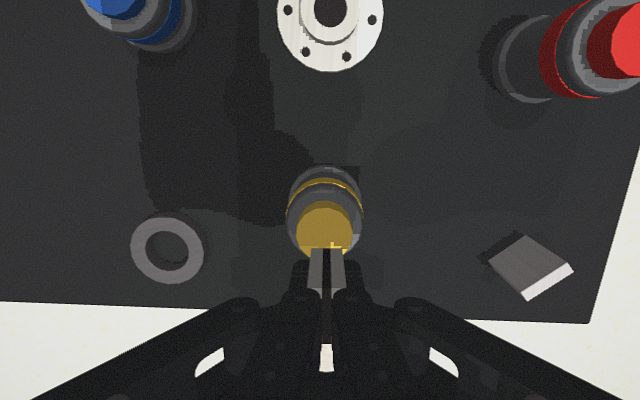

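View pics/s2.png

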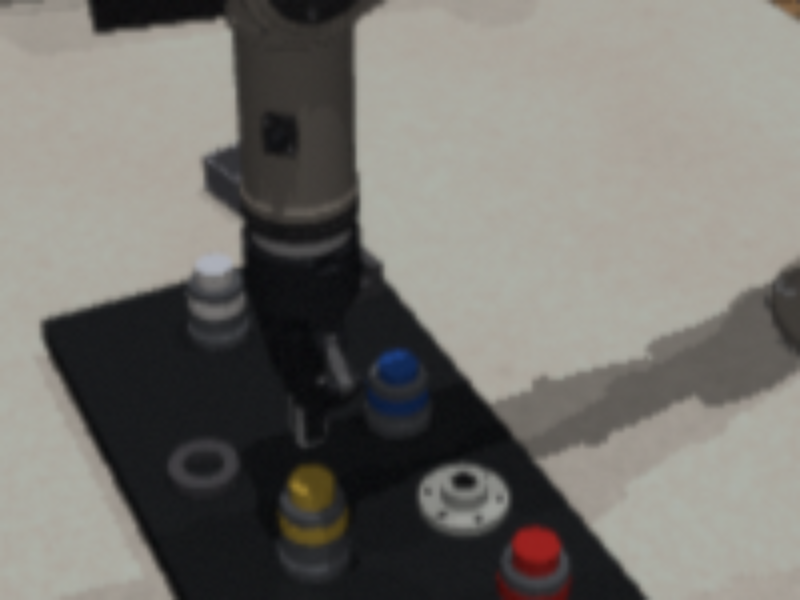

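The blue cap is now lower and its setter is in place. The wrist view has the fingertips at col 327 over the yellow cap (centre about col 325).

Request:
{"op": "servo_tool", "data": {
  "commands": [
    [-1,0,0,0.05,0],
    [-1,0,0,0.06,0],
    [-1,0,0,0.04,0],
    [-1,0,0,0.02,0],
    [-1,0,0,0,0],
    [-1,0,0,0,0],
    [-1,0,0,0.005,0],
    [-1,0,0,0.005,0],
    [-1,0,0,0.005,0],
    [-1,0,0,0.0025,0],
    [-1,0,0,0.0025,0],
    [-1,0,0,0,0]
  ]
}}

```text
time_s: 9.3
position: [0.608, 0.0663, 0.1392]
ee_rot: [-0.0, -0.0, 1.0, 0.0]
contact_force: [0.3, -0.6, 0.4]
finger_gap: 0.0001
grip_force: 0.0
```

Request:
{"op": "servo_tool", "data": {
  "commands": [
    [-1,0,0,0.0025,0],
    [-1,0,0,0.0025,0],
    [-1,0,0,0.0025,0],
    [-1,0,0,0.0025,0],
    [-1,0,0,0.0025,0],
    [-1,0,0,0,0]
  ]
}}

```text
time_s: 9.9
position: [0.6081, 0.0663, 0.1371]
ee_rot: [0.0, -0.0, 1.0, 0.0]
contact_force: [-2.0, -0.5, 4.0]
finger_gap: 0.0001
grip_force: 2.0
```

Request:
{"op": "servo_tool", "data": {
  "commands": [
    [-1,0,0,0.0025,0],
    [-1,0,0,0.0025,0],
    [-1,0,0,0.0025,0],
    [-1,0,0,0.0025,0],
    [-1,0,0,0.0025,0],
    [-1,0,0,0.0025,0],
    [-1,0,0,0.0025,0],
    [-1,0,0,0.0025,0],
    [-1,0,0,0,0],
    [-1,0,0,0,0]
  ]
}}

```text
time_s: 10.9
position: [0.6081, 0.0663, 0.1327]
ee_rot: [0.0, -0.0, 1.0, -0.0]
contact_force: [-1.2, 0.1, 4.6]
finger_gap: -0.0001
grip_force: 2.1
```

Request:
{"op": "servo_tool", "data": {
  "commands": [
    [-1,0,0,-0.02,0],
    [-1,0,0,-0.06,0],
    [-1,0,0,-0.11,0],
    [-1,0,0,-0.11,0],
    [-1,0.08,0.117,0,0],
    [-1,0.08,0.117,0,0],
    [-1,0.08,0.117,0,0],
    [-1,0.08,0.117,0,0],
    [-1,0.08,0.117,0,0],
    [-1,0.08,0.117,0,0],
    [-1,0,0,0,0],
    [-1,0,0,0,0]
  ]
}}

```text
time_s: 12.1
position: [0.5118, 0.2073, 0.1932]
ee_rot: [0.0, -0.001, 1.0, 0.0]
contact_force: [0.7, -0.6, 0.9]
finger_gap: -0.0002
grip_force: 0.0
```

```bash
python3 - <<'E'
from h import *
c=viewer.capture("wrist"); save(c,"w3"); s=viewer.capture("side"); save(s,"s3")
o=env.observe(); print(o["position"],o["contact_force"])
print(blobs(s["image"],"blue"),blobs(s["image"],"yellow"))
E
```

```text
[0.51279119 0.20524133 0.193222  ] [0.55216359 0.24834181 0.00796388]
[(array([339.3, 191.1]), 66), (array([340.3, 201.1]), 19)] [(array([279.5,  24.5]), 16), (array([266.5,  25.5]), 16), (array([286.5,  35. ]), 16), (array([269. ,  47.5]), 16), (array([317.4, 221.7]), 96), (array([318.2, 232.6]), 60)]
```

View pics/w3.png

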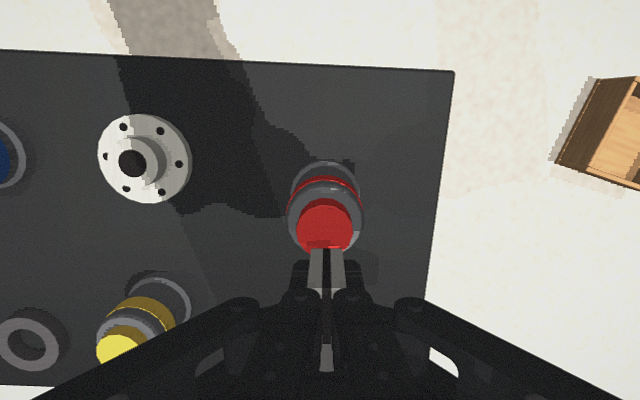

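The fingers are centred over the red cap (centre about (325,230)).

Request:
{"op": "servo_tool", "data": {
  "commands": [
    [-1,0,0,0.05,0],
    [-1,0,0,0.06,0],
    [-1,0,0,0.04,0],
    [-1,0,0,0.02,0],
    [-1,0,0,0,0],
    [-1,0,0,0,0],
    [-1,0,0,0.005,0],
    [-1,0,0,0.005,0],
    [-1,0,0,0.005,0],
    [-1,0,0,0.0025,0],
    [-1,0,0,0.0025,0],
    [-1,0,0,0,0]
  ]
}}

```text
time_s: 13.4
position: [0.5119, 0.2066, 0.1548]
ee_rot: [-0.0, -0.0, 1.0, -0.0]
contact_force: [0.2, 0.0, 0.8]
finger_gap: -0.0
grip_force: 0.0
```

Request:
{"op": "servo_tool", "data": {
  "commands": [
    [-1,0,0,0.0025,0],
    [-1,0,0,0.0025,0],
    [-1,0,0,0.0025,0],
    [-1,0,0,0.0025,0],
    [-1,0,0,0.0025,0],
    [-1,0,0,0,0]
  ]
}}

```text
time_s: 14.0
position: [0.512, 0.2067, 0.1527]
ee_rot: [0.0, -0.0, 1.0, 0.0]
contact_force: [-1.7, -0.4, 3.4]
finger_gap: 0.0001
grip_force: 2.0
```

Request:
{"op": "servo_tool", "data": {
  "commands": [
    [-1,0,0,0.0025,0],
    [-1,0,0,0.0025,0],
    [-1,0,0,0.0025,0],
    [-1,0,0,0.0025,0],
    [-1,0,0,0.0025,0],
    [-1,0,0,0.0025,0],
    [-1,0,0,0.0025,0],
    [-1,0,0,0.0025,0],
    [-1,0,0,0,0],
    [-1,0,0,0,0]
  ]
}}

```text
time_s: 15.0
position: [0.512, 0.2067, 0.1483]
ee_rot: [0.0, -0.0, 1.0, 0.0]
contact_force: [-1.2, -0.1, 3.9]
finger_gap: 0.0001
grip_force: 2.0
```

Request:
{"op": "servo_tool", "data": {
  "commands": [
    [-1,0,0,-0.02,0],
    [-1,0,0,-0.06,0],
    [-1,0,0,-0.11,0],
    [-1,0,0,-0.11,0],
    [-1,0,0,-0.15,0],
    [-1,0,0,-0.15,0],
    [-1,0,0,0,0],
    [-1,0,0,0,0],
    [-1,0,0,0,0]
  ]
}}

```text
time_s: 15.9
position: [0.5112, 0.2065, 0.2673]
ee_rot: [-0.001, -0.0, 1.0, -0.0]
contact_force: [-0.5, -1.4, 0.7]
finger_gap: -0.0001
grip_force: 0.0
```

```bash
python3 - <<'E'
from h import *
s=viewer.capture("side"); cv2.imwrite("pics/s4.png",cv2.resize(s["image"][130:330,240:480,::-1],None,fx=3,fy=3))
o=env.observe(); print(o["time_s"],o["position"],o["contact_force"])
print([blobs(s["image"],n) for n in H])
E
```

```text
15.95 [0.51108438 0.20651103 0.26696949] [-0.16992935 -0.80985845 -0.19372894]
[[(array([339.2, 191.1]), 65), (array([339.5, 201.2]), 16)], [(array([279.5,  24.5]), 16), (array([266.5,  25.5]), 16), (array([286.5,  35. ]), 16), (array([269. ,  47.5]), 16), (array([317.5, 221.7]), 95), (array([318.2, 232.6]), 60)], [(array([373.3, 238.2]), 106), (array([373. , 249.6]), 62)]]
```

View pics/s4.png

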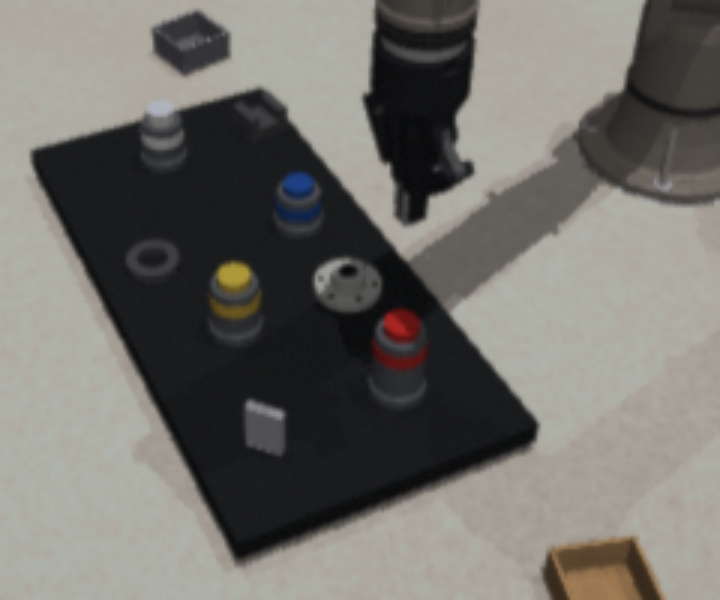

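All three caps are lower: blue at crop (298,183), yellow (234,275) and red (402,323). The white cap and everything else stand where they were, and the arm is clear.

```bash
python3 -c "
from rig import env
print(env.sign_off())"
```

```text
the job is handed in; nothing more can be done
None
```

I pressed the blue, yellow and red caps down about 5 mm each, in that order, with only about 5 N showing on the wrist; the final camera view showed the white setter and everything else still in place, and the job is handed in after about 16 s of robot time.

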